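# Index a fresh print three clicks round to the curing torch and hold it

### The arm

A 6-joint arm with a two-finger parallel gripper is mounted at the origin on the work surface; the furniture and walls round the work are solid. World frame = base frame: x ahead of the robot, y to its left, z up, the work surface at z = 0. Lengths are in m, angles in rad, forces in N, time in s.
With the tool pointing down it reaches from about 0.325 to 0.75 m from the base axis. Payload 7.6 kg.
Tool frame: the origin (TCP) lies on the centre line of the jaws, within the pads' length; the fingertips stand 14 mm ahead of it and the grasp point (between the pads) lies 5 mm behind it; z points along the fingers, y is the line along which they close (so a half turn about z gives the same grasp; the last joint's range is limited). The gripper opens to 85 mm and grips with 20 to 120 N. Pads are 22 mm wide; open, the fingers measure 114 mm over their backs; the gripper's body (76 mm by 85 mm) begins 54 mm behind the grasp point. The pads swing forward as they close: fully open they stand 13 mm farther back than shut.
Start: joints at [-1.186, 0.052, 1.401, -0, 1.689, -0.07], TCP at [0.231, -0.472, 0.245] pointing down, gripper open.
Joint ranges: [-2.9, 2.9], [-0.91, 2.17], [0.12, 2.37], [-1.06, 4.2], [0.26, 2.73], [-2.93, 2.93]. Speed limits (rad/s): [2.57, 2.57, 3.01, 3.14, 3.14, 3.14].

### API

Orientations are given as a rotation vector (axis times angle).
In Python, from bench import manip gives the robot as it stands.
- The arm moves only by the tool servo_tool, never from a script. Its argument "steps" is a list of rows, each a list of 3 entries, a list of its own where there are three numbers: the opening, from 0 (shut) to 1 (fully open), then the shift along the tool's x, y, z in cm, then the turn, a rotation vector about the tool's x, y, z in degrees. In form: [[grip, [dx, dy, dz], [rx, ry, rz]], ...]. A call has 1 to 12 rows; each row shifts and turns the commanded pose from where the row before left it, along the tool's axes as they then stand; what a row does not reach is not made up. A row lasts 1/8 s, in which the tool goes at most 62.5 mm and 10.7 degrees, less where a joint would pass 70% of its speed; a pose out of reach is approached as far as the arm can. A call with a gripper value outside its range is refused whole. The fingers move at their own pace and stop on an object; "newtons" is the grip in N (left out, the last holds). Time passes only in rows, so rows that do not move let the fingers close. It gives the time, the measured TCP pose, the force, the opening and the grip force at its end, in the units of the state.
- manip.get_state(): the state, without advancing time (a new reading comes with each control period).
- manip.grab_frame(name): name is "scene" or "side" or "wrist"; returns the picture (420x560x3 uint8, blue, green, red); there is no depth.
- manip.camera_model(name): a dict with "fov_y" (degrees; the focal length in pixels is half the picture's height over the tangent of half this angle, whatever the lens; pixels are square), "cx", "cy" (the principal point, pixels), "eye" and "orientation" of the camera in the world; the wrist camera has in their place "tool_from_camera" (4x4, takes a point from camera to tool coordinates, whose origin is the TCP and whose axes are the flange's). Camera axes: x right, y up, looking along -z (the intrinsics and any distortion apply to the point x, -y, -z); pixel columns grow to the right and rows downward; lengths in m; the calibration is good to about 2 mm. A picture is of the moment at which its call begins: read the wrist's pose just before it. camera_model takes no time and is no camera call.
- manip.finish_job(): hands the job in; it is judged then, once.
The state is a dict: "time": time; "qpos": joint angles; "joint_velocities": joint speeds; "joint_torque": joint torques, N m; "ee_pos": TCP position; "tcp_rot": TCP orientation; "contact_force": force on the tool from outside, world axes, zero at the start; "moment": the same for the moment, N m; "gripper_width": finger opening in m; "grasp_force": force on a finger pad.
Only numpy, scipy, OpenCV 4.12 (cv2) and the standard library are available. Lean on these libraries where they do the work, as an engineer would, in place of code of your own. Each camera call takes 0.05 s, during which the arm holds its last target. There are 200 camera calls.

### The job

Pick up the freshly printed tray-shaped housing, gripping it only lightly because its walls are still soft, and set it open side up, fully down in the nest on the index plate, while the plate is still at its loading stop; let go of it. Then turn the plate clockwise (seen from above) by its bar knob, feeling for the clicks, to the third stop, where the housing faces the torch, and do not run on past that stop. Finish with the knob still gripped and held at the third stop; leave the printed gear and bracket where they lie.

Things in the scene. Friction and masses are not known exactly. Their poses are not given: they have to be found in the camera images.
- index_head: The fixed grey base that carries the index plate. Origin on the plate's upright axis at the level of the worktop, z up. The plate is a flat aluminium disc of 216 mm diameter with fifteen rounded lobes round its rim, its top face 44 mm above the worktop. The torch lies on the base's arm to +y; the spring plunger stands at the rim on the far side, up to 49 mm high.
- index_plate (a joint): Angle (rad) of the index plate; grows as it turns clockwise seen from above. A sprung roller drops into a hollow of its rim every 24 degrees (0.419): the stops. It starts at the loading stop, 0 (at most 0.03 off); the next three are at 0.419, 0.838, 1.257. Turning out of a stop takes about 0.15 N m, falling to nothing midway; then it pulls on as strongly into the next stop.
- nest_floor (a point): Centre of the floor of the nest, a rectangular pocket on the plate, 68 mm from its axis, floor 46 mm above the worktop; turns with the plate. Four black L-shaped corners rise 11 mm over the floor, tops flared, leaving 55 mm along the point's x (pointing away from the plate's axis) by 39 mm along its y; the middle 41 mm of each long side is open for the fingers. z up.
- knob_grip (a point): Middle of the bar of the knob, on the plate's axis, 92 mm above the worktop: the point to grip.
- index_knob: Knob in the middle of the plate, turning with it: a black upright bar 46 mm long, 14 mm thick, from 77 to 107 mm above the worktop, on a slim steel stem of 23 mm diameter. Origin on the plate's axis at the level of the worktop; x along the bar, y across its 14 mm, z up.
- housing: The fresh print to load: a light rectangular open tray, 36 mm (x) by 52 mm (y) by 18 mm high, lying on the worktop open side up (z). Origin at the centre of its underside. Grip it across the 36 mm. Its soft walls are spoiled if a finger presses on it with more than 40 N (80 N for both together). Either end may point outwards in the nest.
- gear: A small printed gear, 36 mm across and 9 mm thick, lying on the worktop: not to be moved. Origin at the centre of its underside.
- bracket: A small printed bracket, a 28 x 44 mm foot with an upright tab, 26 mm high: not to be moved. Origin at the centre of its underside.
- torch_lens (a point): Front of the curing torch, a black hand torch 109 mm long lying in two saddles on an arm of the same base, pointing at the plate's axis. At the third stop the nest stands right in front of it. The torch is fixed; its top is 69 mm above the worktop.
Not all that is in view belongs to the job. What is shaped like the housing but blue, green or pink is not meant.

How it is judged:
On the way:
1. the housing sits fully down in the nest, let go, with the plate at the loading stop (x of housing in the frame of nest_floor between -0.003 and 0.003 m and y of housing in the frame of nest_floor between -0.003 and 0.003 m and z of housing in the frame of nest_floor below 0.003 m and angle between housing's own z axis and vertical below 0.06 rad and angle between the y axis of housing and the x axis of nest_floor, either way round below 0.1 rad and contact force between the fingers and housing below 0.2 N and value of joint index_plate between -0.1 and 0.1 rad), for 0.3 s.
At the end, for the whole second after the job is handed in: The plate rests at the third stop (within 5 degrees) with the knob gripped by the fingers (more than 4 N), and the housing lies open side up in the nest (within 3 mm and 0.1 rad of its floor's centre), not touched by the fingers (x of housing in the frame of nest_floor between -0.003 and 0.003 m and y of housing in the frame of nest_floor between -0.003 and 0.003 m and z of housing in the frame of nest_floor below 0.003 m and angle between housing's own z axis and vertical below 0.06 rad and angle between the y axis of housing and the x axis of nest_floor, either way round below 0.1 rad and value of joint index_plate between 1.167 and 1.347 rad and velocity of joint index_plate between -0.05 and 0.05 rad/s and contact force between the fingers and index_knob above 4 N and contact force between the fingers and housing below 0.2 N); the arm keeps its last pose, push and grip.
It fails at once if the fingers press on the soft housing with more than 80 N in sum (contact force between the fingers and housing above 80 N).
It fails at once if the plate is run past the third stop (more than halfway to the fourth) (value of joint index_plate above 1.467 rad).
It fails at once if the gear or the bracket is moved by more than 20 mm (distance of any of gear, bracket from where it was at the start of the episode above 0.02 m).
It also fails if it takes over 58 s, if anything falls off the work surface, if the arm or the gripper's body presses on something with over 40 N, if the wrist force passes 120 N, or if a joint passes its speed limit or range.

## Working session

There is one attempt and no reset: what is moved stays moved. The work goes in short steps, Python scripts to look and compute and a tool call to move; the robot and the scene stay as the last step left them, time stands still between calls to the robot, and variables do not carry over. Pictures are saved under pics/ and viewed, at most 10 in all, crops included, and the job is handed in when it is done.

Besides the shell and the picture viewer there is one more tool, called as name(argument=value, ...), one argument or row to a line, values as JSON. servo_tool: Moves the arm, as the interface text tells. Its arguments: {"type":"object","properties":{"steps":{"type":"array","items":{"type":"array"}},"newtons":{"type":"number"}},"required":["steps"]}

```bash
mkdir -p pics; ls
cat > h.py <<'E'
import numpy as np, cv2
from bench import manip
from scipy.spatial.transform import Rotation as R
def shot(n,f):
    im=manip.grab_frame(n); cv2.imwrite('pics/'+f,im); return im
E
python3 - <<'E'
from h import *
s=manip.get_state(); print(s)
ims=[shot(n,n+'0.png') for n in('scene','side','wrist')]
for n in('scene','side','wrist'): print(n,manip.camera_model(n))
E
```

```text
pics
{'time': 0.0, 'qpos': array([-1.18627865e+00,  5.28511999e-02,  1.40174130e+00,  1.93464513e-05,
        1.68863654e+00, -7.03181991e-02]), 'joint_velocities': array([ 3.08242924e-04, -2.98723403e-04, -6.83055402e-04,  7.43276750e-05,
       -1.60479429e-03, -6.87870632e-04]), 'joint_torque': array([-2.58499465e-03, -3.81665969e+01, -3.60183978e+01, -1.76724543e-04,
        6.21592946e-03, -1.08781353e-05]), 'ee_pos': array([ 0.23054702, -0.4713451 ,  0.2444565 ]), 'tcp_rot': array([-3.05912393e+00, -7.07950337e-01,  3.72153384e-04]), 'contact_force': array([-0.22869039,  0.04293043,  0.34283499]), 'moment': array([ 0.02530664, -0.03345067, -0.0322425 ]), 'grasp_force': 0.0, 'gripper_width': 0.08539522290519681}
scene {'fov_y': 52.19869896431851, 'cx': 277.01863294491517, 'cy': 214.6218471654381, 'eye': array([-0.04871126,  0.49536984,  0.76232994]), 'orientation': array([ 0.44996357, -0.86397596, -2.02495078])}
side {'fov_y': 53.91168669157605, 'cx': 277.9430564768684, 'cy': 206.03364992707733, 'eye': array([ 0.39164601, -0.61292369,  0.63691273]), 'orientation': array([ 0.91009058, -0.06769929, -0.16866335])}
wrist {'fov_y': 69.48007143005114, 'cx': 283.8955742195508, 'cy': 210.42333344896915, 'tool_from_camera': array([[-6.87903717e-04,  9.66311090e-01,  2.57375999e-01,
         6.45599563e-02],
       [ 9.99999742e-01,  7.18537144e-04, -2.49707498e-05,
        -7.10546465e-04],
       [-2.09063728e-04,  2.57375915e-01, -9.66311334e-01,
        -1.28830313e-01],
       [ 0.00000000e+00,  0.00000000e+00,  0.00000000e+00,
         1.00000000e+00]])}
```

View pics/scene0.png

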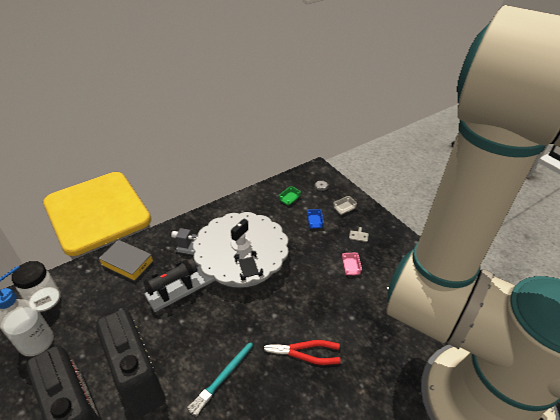

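View pics/side0.png

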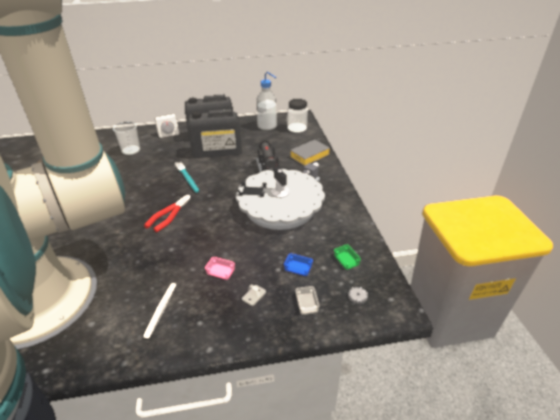

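The scene view shows the grey-white tray at (345,205), with the gear at (321,185) and the bracket at (359,235). The look-alikes are green (290,196), blue (315,219) and pink (352,264). In the side view the grey tray is at (307,300), the gear at (358,295) and the bracket at (254,294). Only the uncoloured light tray fits the description. Next I'll compute rough positions and enlarge a crop.

```bash
cat >> h.py <<'E'
def cam(n,s=None):
    m=manip.camera_model(n)
    f=210/np.tan(np.radians(m['fov_y'])/2)
    if n=='wrist':
        T=np.eye(4);T[:3,:3]=R.from_rotvec(s['tcp_rot']).as_matrix();T[:3,3]=s['ee_pos']
        T=T@m['tool_from_camera']
        return m,f,T[:3,3],T[:3,:3]
    return m,f,np.array(m['eye']),R.from_rotvec(m['orientation']).as_matrix()
def ray(c,uv):
    m,f,e,r=c
    d=np.array([(uv[0]-m['cx'])/f,-(uv[1]-m['cy'])/f,-1.]); return r@d
def onz(c,uv,z):
    d=ray(c,uv); return c[2]+d*(z-c[2][2])/d[2]
def proj(c,p):
    m,f,e,r=c; q=r.T@(np.array(p)-e); return np.array([m['cx']+f*q[0]/-q[2],m['cy']-f*q[1]/-q[2]])
E
python3 - <<'E'
from h import *
a=cam('scene');b=cam('side')
for n,p,q,z in [('tray',(345,205),(307,300),.01),('gear',(321,185),(358,295),.009),('brk',(359,235),(254,294),.005),('blue',(315,219),(298,264),.01),('knob',(240,228),(281,180),.107),('plate',(241,249),(281,195),.044)]:
    print(n,onz(a,p,z).round(3),onz(b,q,z).round(3))
im=cv2.imread('pics/side0.png');sc=cv2.imread('pics/scene0.png');w=cv2.imread('pics/wrist0.png')
o=np.hstack([cv2.resize(im[130:330,210:380],None,fx=2.3,fy=2.3,interpolation=2),cv2.resize(sc[170:310,180:375],None,fx=1.8,fy=460/140,interpolation=2)])
cv2.imwrite('pics/crop.png',o[:, :800]);print(o.shape)
E
```

```text
tray [ 0.526 -0.112  0.01 ] [ 0.528 -0.115  0.01 ]
gear [ 0.625 -0.111  0.009] [ 0.628 -0.12   0.009]
brk [ 0.429 -0.074  0.005] [ 0.43  -0.077  0.005]
blue [ 0.528 -0.016  0.01 ] [ 0.531 -0.018  0.01 ]
knob [0.521 0.2   0.107] [0.528 0.156 0.107]
plate [0.518 0.203 0.044] [0.532 0.183 0.044]
(460, 742, 3)
```

View pics/crop.png

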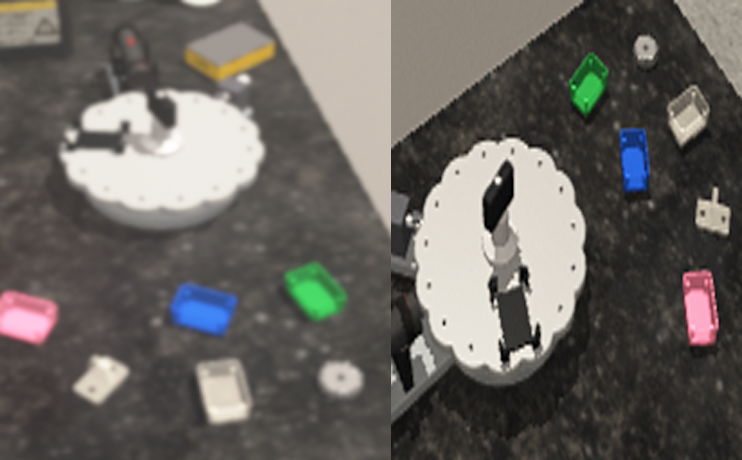

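View pics/wrist0.png

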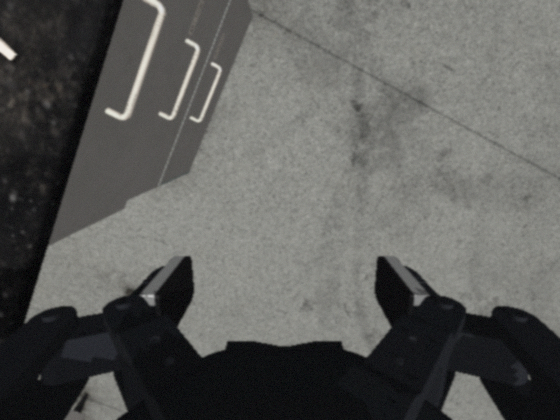

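The crop confirms it: the grey-white tray at crop (222,390) and (688,115) is the only uncoloured one. The nest is on the robot side of the plate, with its pocket at scene ≈(248,267). The wrist view shows only the floor so far. I'll move over the tray.

servo_tool(
  steps=[
    [1, [4.3, -1.9, 0], [0, 0, 0]],
    [1, [4.3, -1.9, 0], [0, 0, 0]],
    [1, [4.3, -1.9, 0], [0, 0, 0]],
    [1, [4.3, -1.9, 0], [0, 0, 0]],
    [1, [4.3, -1.9, 0], [0, 0, 0]],
    [1, [4.3, -1.9, 0], [0, 0, 0]],
    [1, [4.3, -1.9, 0], [0, 0, 0]],
    [1, [4.3, -1.9, 0], [0, 0, 0]],
    [1, [4.3, -1.9, 0], [0, 0, 0]],
    [1, [4.3, -1.9, 0], [0, 0, 0]],
    [1, [0, 0, 0], [0, 0, 0]],
    [1, [0, 0, 0], [0, 0, 0]],
  ],
  newtons=20,
)

```text
time: 1.65
ee_pos: [0.5332, -0.1123, 0.2449]
tcp_rot: [3.061, 0.708, -0.001]
contact_force: [-0.3, -0.3, 0.4]
gripper_width: 0.0855
grasp_force: 0.0
```

Run:
```python
from h import *
s=manip.get_state(); im=shot('wrist','w1.png'); np.save('s1.npy',s)
print(s['time'],s['ee_pos'],s['tcp_rot'])
c=cam('wrist',s)
print(proj(c,(0.527,-.113,.01)))
hsv=cv2.cvtColor(im,cv2.COLOR_BGR2HSV)
m=((hsv[...,2]>110)&(hsv[...,1]<70)).astype('u1')*255
for k in cv2.findContours(m,0,2)[0]:
    if cv2.contourArea(k)>300: print(cv2.contourArea(k),cv2.minAreaRect(k))
```

```text
1.65 [ 0.53318456 -0.11230097  0.24491899] [ 3.06066353e+00  7.08474359e-01 -1.44102397e-03]
[282.78226565 189.30370353]
832.0 ((92.5, 407.5), (23.0, 55.0), 90.0)
1887.5 ((473.0, 395.5), (47.0, 62.0), 90.0)
559.0 ((160.56915283203125, 277.0625), (18.00457763671875, 59.150062561035156), 30.78414535522461)
576.0 ((151.6846160888672, 256.8230895996094), (22.450284957885742, 31.38078498840332), 60.2551155090332)
732.5 ((223.90000915527344, 243.1999969482422), (33.83637237548828, 24.98199462890625), 71.56504821777344)
1351.0 ((283.5222473144531, 191.82118225097656), (45.38832092285156, 31.84775161743164), 27.645973205566406)
751.0 ((323.6999816894531, 113.89999389648438), (30.990318298339844, 32.88768768310547), 18.434947967529297)
59527.0 ((418.0, 178.0), (356.0, 282.0), 90.0)
17285.5 ((59.5, 84.5), (169.0, 119.0), 90.0)
```

View pics/w1.png

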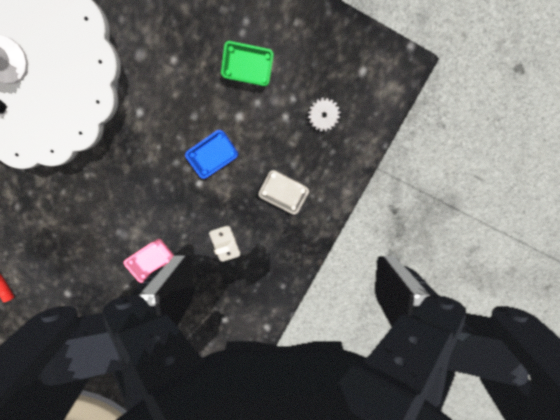

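The tray is at (283,192), the gear at (323,114) and the bracket at (224,243). The plate's rim is at upper left.

```bash
cat >> h.py <<'E'
def tray(im,c,near,z):
    hsv=cv2.cvtColor(im,cv2.COLOR_BGR2HSV)
    m=((hsv[...,2]>105)&(hsv[...,1]<75)).astype('u1')*255
    m=cv2.morphologyEx(m,3,np.ones((5,5)))
    ks=[k for k in cv2.findContours(m,0,2)[0] if cv2.contourArea(k)>300]
    k=min(ks,key=lambda k:np.hypot(*(np.array(cv2.minAreaRect(k)[0])-near)))
    p=np.array([onz(c,q[0],z)[:2] for q in k])
    r=cv2.minAreaRect((p*1000).astype('f4'))
    b=cv2.boxPoints(r); e=[b[1]-b[0],b[2]-b[1]]; l=max(e,key=np.linalg.norm)
    return np.array(r[0])/1000,sorted(r[1]),np.degrees(np.arctan2(l[1],l[0]))%180,cv2.minAreaRect(k)
def todo(p,yaw,s):
    """tool-frame shift (cm) and rz (deg) to world TCP p, tool-x yaw (deg, mod 180)"""
    M=R.from_rotvec(s['tcp_rot']).as_matrix()
    y0=np.degrees(np.arctan2(M[1,0],M[0,0])); d=(yaw-y0+90)%180-90
    return (M.T@(np.array(p)-s['ee_pos'])*100).round(2),'yaw0',y0.round(2),'rz',-d
E
python3 - <<'E'
from h import *
s=np.load('s1.npy',allow_pickle=True).item();c=cam('wrist',s);im=cv2.imread('pics/w1.png')
for z in(.0,.018): print(tray(im,c,(283,192),z))
t=tray(im,c,(283,192),.012)
print(todo([*t[0],.13],t[2],s), R.from_rotvec(s['tcp_rot']).as_matrix().round(3))
print('gear',onz(c,(323.7,113.9),.009),'brk',onz(c,(224,243),.003))
E
```

```text
(array([ 0.52283154, -0.11890459]), [41.407630920410156, 62.634483337402344], np.float32(87.66531), ((285.6000671386719, 192.80001831054688), (50.087921142578125, 32.199378967285156), 26.56505012512207))
(array([ 0.52611426, -0.11718808]), [39.41307067871094, 59.61749267578125], np.float32(87.66522), ((285.6000671386719, 192.80001831054688), (50.087921142578125, 32.199378967285156), 26.56505012512207))
(array([-0.96,  0.13, 11.49]), 'yaw0', np.float64(26.07), 'rz', np.float64(-61.59896615900573)) [[ 0.898  0.439 -0.001]
 [ 0.439 -0.898 -0.   ]
 [-0.001 -0.    -1.   ]]
gear [ 0.62657612 -0.11677164  0.009     ] brk [ 0.42812333 -0.07583628  0.003     ]
```

servo_tool(
  steps=[
    [1, [-0.9, 0.1, 2], [0, 0, 0]],
    [1, [0, 0, 2], [0, 0, -10.2]],
    [1, [0, 0, 2], [0, 0, -10.3]],
    [1, [0, 0, 2], [0, 0, -10.3]],
    [1, [0, 0, 2], [0, 0, -10.3]],
    [1, [0, 0, 1.5], [0, 0, -10.3]],
    [1, [0, 0, 0], [0, 0, -10.2]],
    [1, [0, 0, 0], [0, 0, 0]],
    [1, [0, 0, 0], [0, 0, 0]],
  ],
)

```text
time: 2.82
ee_pos: [0.5257, -0.1176, 0.1308]
tcp_rot: [2.271, 2.17, 0.0]
contact_force: [0.3, -0.5, 1.1]
gripper_width: 0.0853
grasp_force: 0.0
```

Run:
```python
from h import *
s=manip.get_state(); im=shot('wrist','w2.png'); np.save('s2.npy',s)
c=cam('wrist',s)
print(s['qpos'])
for z in(.0,.018):
    t=tray(im,c,(284,190),z); print(t)
    print(todo([*t[0],.02],t[2],s))
```

```text
[-2.88511915e-01  1.56454806e-01  1.51976230e+00 -1.36966463e-04
  1.46449731e+00 -2.43145149e-01]
(array([ 0.53344867, -0.12751373]), [58.950557708740234, 76.5477523803711], np.float32(90.2933), ((293.6082458496094, 215.10984802246094), (82.53256225585938, 65.17076873779297), 87.0643310546875))
(array([-0.95,  0.81, 11.08]), 'yaw0', np.float64(87.4), 'rz', np.float64(-2.891799951301664))
(array([ 0.53305133, -0.12228102]), [54.8626594543457, 71.23963928222656], np.float32(90.29336), ((293.6082458496094, 215.10984802246094), (82.53256225585938, 65.17076873779297), 87.0643310546875))
(array([-0.43,  0.74, 11.08]), 'yaw0', np.float64(87.4), 'rz', np.float64(-2.891860986457914))
```

View pics/w2.png

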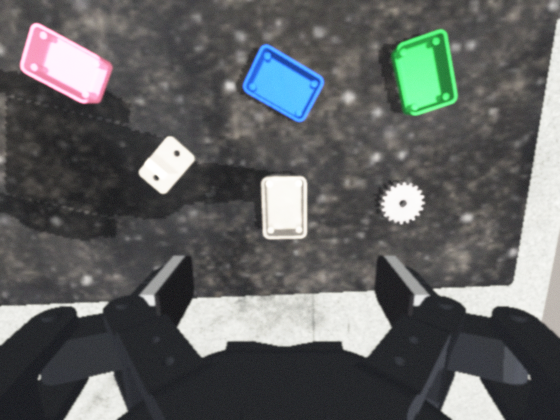

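The tray is at (284,207) and nearly upright, with the bracket at (167,165) and the gear at (402,202) clear of both fingers. My mask merged some speckle, so I'll tighten it.

```bash
sed -i 's/>105)&(hsv\[...,1\]<75)/>140)\&(hsv[...,1]<80)/; s/np.ones((5,5))/np.ones((3,3))/' h.py
python3 - <<'E'
from h import *
s=np.load('s2.npy',allow_pickle=True).item();c=cam('wrist',s);im=cv2.imread('pics/w2.png')
for z in(.0,.018):
    t=tray(im,c,(284,207),z); print(t)
    print(todo([*t[0],.0],t[2],s))
print(proj(c,s['ee_pos']))
E
```

```text
(array([ 0.52519232, -0.12008382]), [40.73161315917969, 60.7166862487793], np.float32(88.301), ((284.0, 208.0), (66.0, 46.0), 90.0))
(array([-0.25, -0.05, 13.08]), 'yaw0', np.float64(87.4), 'rz', np.float64(-0.8995056397782264))
(array([ 0.52536755, -0.11536631]), [37.907127380371094, 56.5063591003418], np.float32(88.30093), ((284.0, 208.0), (66.0, 46.0), 90.0))
(array([ 0.22, -0.06, 13.08]), 'yaw0', np.float64(87.4), 'rz', np.float64(-0.8994293458329139))
[285.65703    274.79982263]
```

Centre ≈ (0.525, -0.117), yaw 88.3°. The TCP is already above it to within 1 mm, so I'll descend and grip lightly.

servo_tool(
  steps=[
    [1, [0.05, -0.05, 3], [0, 0, -0.9]],
    [1, [0, 0, 3], [0, 0, 0]],
    [0.7, [0, 0, 3], [0, 0, 0]],
    [0.6, [0, 0, 2], [0, 0, 0]],
    [0.55, [0, 0, 0.4], [0, 0, 0]],
    [0.5, [0, 0, 0], [0, 0, 0]],
    [0.46, [0, 0, 0], [0, 0, 0]],
    [0.42, [0, 0, 0], [0, 0, 0]],
    [0.38, [0, 0, 0], [0, 0, 0]],
    [0.34, [0, 0, 0], [0, 0, 0]],
    [0.3, [0, 0, 0], [0, 0, 0]],
    [0.3, [0, 0, 0], [0, 0, 0]],
  ],
  newtons=20,
)

```text
time: 4.38
ee_pos: [0.526, -0.1166, 0.0175]
tcp_rot: [2.248, 2.192, 0.001]
contact_force: [-1.6, 1.0, 5.6]
gripper_width: 0.0354
grasp_force: 19.9
```

servo_tool(
  steps=[
    [0.3, [0, 0, -2], [0, 0, 0]],
    [0.3, [0, 0, -4], [0, 0, 0]],
    [0.3, [0, 0, -5], [0, 0, 0]],
    [0.3, [2, 0, -5], [0, 0, 0]],
    [0.3, [4, -0.5, -4], [0, 0, 0]],
    [0.3, [4.5, -1, -3], [0, 0, 0]],
    [0.3, [4.5, -1, 0], [0, 0, 0]],
    [0.3, [4.5, -1, 0], [0, 0, 0]],
    [0.3, [4, -0.5, 0], [0, 0, 0]],
    [0.3, [3, 0, 0], [0, 0, 0]],
    [0.3, [1.2, 0, 0], [0, 0, 0]],
    [0.3, [0, 0, 0], [0, 0, 0]],
  ],
)

```text
time: 5.88
ee_pos: [0.4923, 0.1615, 0.2461]
tcp_rot: [2.248, 2.194, -0.001]
contact_force: [-1.0, 0.0, -0.1]
gripper_width: 0.0356
grasp_force: 20.3
```

Run:
```python
from h import *
s=manip.get_state(); im=shot('wrist','w3.png'); np.save('s3.npy',s); print(s['qpos'])
cv2.imwrite('pics/w3b.png',cv2.resize(im,(800,600),interpolation=cv2.INTER_CUBIC))
```

```text
[ 2.45957015e-01  3.28840768e-02  1.41907753e+00 -3.71783736e-04
  1.69000959e+00  2.70334271e-01]
```

View pics/w3b.png

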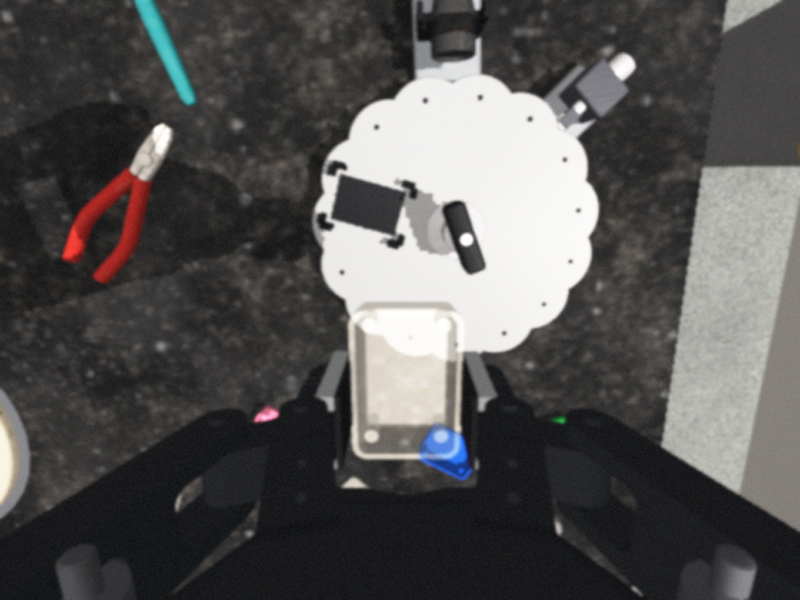

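The held tray is centred between the fingers. In the 800×600 view the nest's dark floor is at ≈(369,205), the knob bar's top at (463,237), the torch at (452,30) and the plunger at (597,85). Dots on the plate are spaced round its rim. I'll fit the axis from the dots and the nest from its floor.

Run:
```python
from h import *
s=np.load('s3.npy',allow_pickle=True).item();c=cam('wrist',s);im=cv2.imread('pics/w3.png')
g=cv2.cvtColor(im,cv2.COLOR_BGR2GRAY)
# dots: small dark spots on plate
bh=cv2.morphologyEx(g,cv2.MORPH_BLACKHAT,np.ones((7,7)))
m=(bh>60).astype('u1')
n,l,st,ce=cv2.connectedComponentsWithStats(m)
seed=np.array([(425,100),(480,97),(530,119),(565,159),(578,210),(570,261),(543,304),(504,333),(376,127),(342,272)])*.7
D=[]
for q in seed:
    i=1+np.argmin(np.hypot(*(ce[1:]-q).T))
    if np.hypot(*(ce[i]-q))<4: D.append(onz(c,ce[i],.044)[:2])
D=np.array(D); A=np.c_[2*D,np.ones(len(D))]; x=np.linalg.lstsq(A,(D**2).sum(1),rcond=None)[0]
r=np.sqrt(x[2]+x[0]**2+x[1]**2); print('axis',x[:2],'r',r,'res mm',((np.hypot(*(D-x[:2]).T)-r)*1000).round(1))
print('dot ang',np.degrees(np.arctan2(*(D-x[:2]).T[::-1])).round(1))
# nest floor
m=((g<75)*255).astype('u1'); m=cv2.morphologyEx(m,2,np.ones((11,11)))
for k in cv2.findContours(m,0,2)[0]:
    if cv2.pointPolygonTest(k,(258,144),False)>=0:
        p=(np.array([onz(c,q[0],.046)[:2] for q in k])*1000).astype('f4'); R_=cv2.minAreaRect(p); print('nest',R_,cv2.boxPoints(R_)); nc=np.array(R_[0])/1000
        d=nc-x[:2]; print('dist',np.hypot(*d),'dir',np.degrees(np.arctan2(d[1],d[0])))
# knob bar top
m=((g<60)*255).astype('u1')
for k in cv2.findContours(m,0,2)[0]:
    if cv2.pointPolygonTest(k,(320,156),False)>=0 or cv2.pointPolygonTest(k,(330,178),False)>=0:
        p=(np.array([onz(c,q[0],.107)[:2] for q in k])*1000).astype('f4'); print('knob',cv2.minAreaRect(p))
# torch/ tray held
print('held tray centre px at .018 above TCP-? ', proj(c,s['ee_pos']))
b=cv2.imread('pics/scene0.png');cs=cam('scene')
print('torch',onz(c,(.7*452,.7*45),.069), 'scene pred axis',proj(cs,(*x[:2],.044)),'knobtop',proj(cs,(*x[:2],.107)))
```

```text
axis [0.52960728 0.19395276] r 0.09309191408815333 res mm [-0.   0.2 -0.1  0.1 -0.2  0.1 -0.1  0.2 -0.  -0.1]
dot ang [ 103.4   79.4   55.4   31.5    7.3  -16.6  -40.7  -64.7  127.4 -160.8]
nest ((464.3226623535156, 213.5878448486328), (31.12556266784668, 46.64103698730469), 74.58338928222656) [[437.7041  204.78445]
 [482.66693 192.38562]
 [490.94122 222.39124]
 [445.9784  234.79007]]
dist 0.06817344234676576 dir 163.26075236907306
knob ((524.8192749023438, 194.36453247070312), (11.243208885192871, 43.89731979370117), 10.497694969177246)
held tray centre px at .018 above TCP-?  [285.64276877 274.82838875]
torch [0.52473092 0.31175716 0.069     ] scene pred axis [241.7606582 244.2116079] knobtop [240.2754767  224.51691106]
```

Axis (0.5296, 0.1940). Nest (0.4643, 0.2136): 68.2 mm from the axis, direction 163.3°, which agrees with the 24° dot pattern. Next I'll measure the tray's offset in the hand.

Run:
```python
from h import *
s=np.load('s3.npy',allow_pickle=True).item();c=cam('wrist',s)
M=R.from_rotvec(s['tcp_rot']).as_matrix()
for z in (0,):
  for q in [(407,306),(407,458),(350,381),(465,381)]:
    print(q,(M.T@(onz(c,np.array(q)*.7,s['ee_pos'][2]+.0005)-s['ee_pos'])*1000).round(1))
print(todo([.5296-.068*np.cos(np.radians(16.65)),.194+.068*np.sin(np.radians(16.65)),.12],163.35,s))
```

```text
(407, 306) [29.5 -0.4 -0.5]
(407, 458) [-24.2  -0.3  -0.5]
(350, 381) [  4.4 -18.8  -0.5]
(465, 381) [ 4.4 18.4 -0.5]
(array([ 5.13, -2.91, 12.61]), 'yaw0', np.float64(88.6), 'rz', np.float64(-74.74923981823824))
```

servo_tool(
  steps=[
    [0.3, [1.6, 1.8, 0], [0, 0, 0]],
    [0.3, [1.7, 1.8, 0], [0, 0, 0]],
    [0.3, [0, 0, 0], [0, 0, -7]],
    [0.3, [0, 0, 1], [0, 0, -10]],
    [0.3, [0, 0, 1], [0, 0, -10]],
    [0.3, [0, 0, 1], [0, 0, -10]],
    [0.3, [0, 0, 1], [0, 0, -10]],
    [0.3, [0, 0, 1], [0, 0, -10]],
    [0.3, [0, 0, 1], [0, 0, -10]],
    [0.3, [0, 0, 0.5], [0, 0, -7.7]],
    [0.3, [0, 0, 0], [0, 0, 0]],
    [0.3, [0, 0, 0], [0, 0, 0]],
  ],
)

```text
time: 7.42
ee_pos: [0.5295, 0.1929, 0.1817]
tcp_rot: [0.463, 3.107, 0.0]
contact_force: [0.4, -0.2, -0.0]
gripper_width: 0.0356
grasp_force: 20.4
```

Run:
```python
from h import *
s=manip.get_state(); im=shot('wrist','w4.png'); np.save('s4.npy',s); print(s['qpos'],proj(cam('wrist',s),(.4645,.2135,.046)))
cv2.imwrite('pics/w4b.png',cv2.resize(im,(800,600),interpolation=cv2.INTER_CUBIC))
```

```text
[ 2.84011754e-01  1.87327239e-01  1.38114881e+00 -1.78070306e-04
  1.57258533e+00 -9.91075193e-01] [284.50220746 126.68848917]
```

View pics/w4b.png

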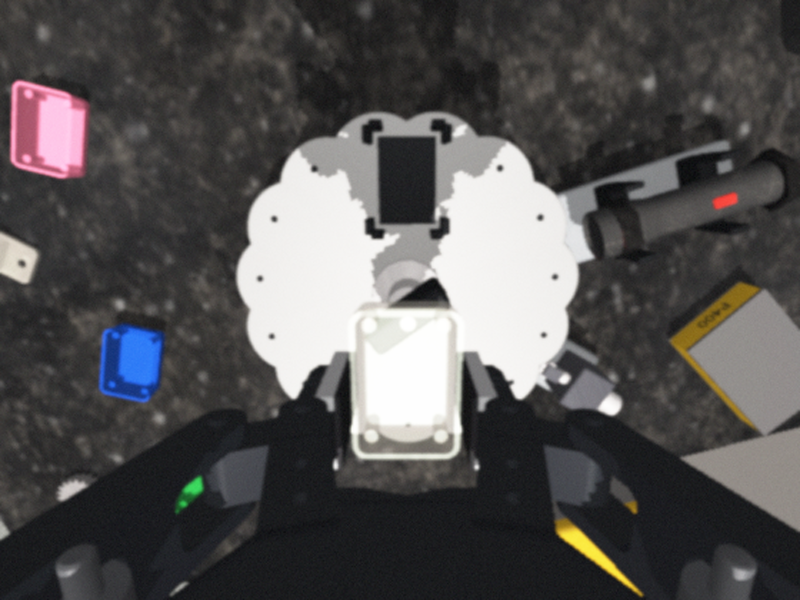

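The nest is squarely ahead of the tray: floor (378–435, 137–224) in the 800×600 view, with all four corners visible. I'll measure nest and tray together in tool coordinates.

Run:
```python
from h import *
s=np.load('s4.npy',allow_pickle=True).item();c=cam('wrist',s);im=cv2.imread('pics/w4.png')
g=cv2.cvtColor(im,cv2.COLOR_BGR2GRAY)
M=R.from_rotvec(s['tcp_rot']).as_matrix()
T=lambda q,z:(M.T@(onz(c,q,z)-s['ee_pos'])*1000).round(1)
print('yaw',np.degrees(np.arctan2(M[1,0],M[0,0])))
m=((g<65)*255).astype('u1'); m=cv2.morphologyEx(m,2,np.ones((11,11)))
for k in cv2.findContours(m,0,2)[0]:
    if cv2.pointPolygonTest(k,(285,126),False)>=0:
        p=np.array([T(q[0],.046)[:2] for q in k]).astype('f4'); print('nest tool mm',cv2.minAreaRect(p))
zr=s['ee_pos'][2]+.0005
print('col profile top',g[210:232,285:292].mean(1).astype(int).tolist()); print('bottom',g[305:330,285:292].mean(1).astype(int).tolist())
print('row',g[255:265,238:262].mean(0).astype(int).tolist(),g[255:265,310:335].mean(0).astype(int).tolist())
for v in (214,216,218,220,314,316,318,320,322): print(v,T((285,v),zr)[:2],T((285,v),zr-.018)[:2])
```

```text
yaw 163.05707740031454
nest tool mm ((68.5999984741211, 0.6999998092651367), (31.799999237060547, 47.79999923706055), 90.0)
col profile top [47, 72, 85, 89, 107, 154, 208, 239, 250, 252, 252, 251, 250, 250, 251, 252, 253, 253, 252, 250, 248, 244]
bottom [216, 216, 213, 197, 161, 126, 114, 112, 112, 111, 112, 126, 171, 219, 230, 215, 162, 103, 83, 80, 81, 81, 82, 86, 87]
row [103, 84, 60, 40, 27, 27, 61, 126, 181, 202, 196, 192, 199, 205, 208, 210, 218, 232, 246, 252, 254, 254, 254, 254] [254, 252, 244, 231, 219, 213, 211, 207, 199, 197, 205, 205, 175, 115, 55, 26, 29, 44, 64, 89, 108, 116, 119, 120, 119]
214 [30.1  0.6] [25.   0.7]
216 [29.2  0.6] [24.   0.7]
218 [28.3  0.6] [22.9  0.7]
220 [27.3  0.6] [21.9  0.7]
314 [-20.1   0.6] [-32.2   0.7]
316 [-21.2   0.6] [-33.4   0.7]
318 [-22.3   0.6] [-34.7   0.7]
320 [-23.4   0.6] [-36.    0.7]
322 [-24.5   0.6] [-37.2   0.7]
```

Nest centre in the tool frame is (68.6, 0.7) mm and the tray sits within about 0.2 mm of the TCP in x, so I'll go over the nest and lower to just above the corners.

servo_tool(
  steps=[
    [0.3, [2, 0.07, 0], [0, 0, 0]],
    [0.3, [3, 0, 0], [0, 0, 0]],
    [0.3, [1.83, 0, 0], [0, 0, 0]],
    [0.3, [0, 0, 2], [0, 0, -0.15]],
    [0.3, [0, 0, 3.5], [0, 0, 0]],
    [0.3, [0, 0, 3], [0, 0, 0]],
    [0.3, [0, 0, 1.5], [0, 0, 0]],
    [0.3, [0, 0, 0.5], [0, 0, 0]],
    [0.3, [0, 0, 0], [0, 0, 0]],
    [0.3, [0, 0, 0], [0, 0, 0]],
  ],
)

```text
time: 8.72
ee_pos: [0.4646, 0.2142, 0.0775]
tcp_rot: [0.453, 3.107, 0.002]
contact_force: [0.7, -0.6, -0.5]
gripper_width: 0.0354
grasp_force: 20.4
```

Run:
```python
from h import *
s=manip.get_state(); im=shot('wrist','w5.png'); np.save('s5.npy',s)
print(todo([.5296-.068*np.cos(np.radians(16.65)),.194+.068*np.sin(np.radians(16.65)),.0635],163.35,s))
cv2.imwrite('pics/w5b.png',cv2.resize(im[130:340,145:425],(800,600),interpolation=cv2.INTER_CUBIC))
```

```text
(array([-0.  , -0.07,  1.4 ]), 'yaw0', np.float64(163.4), 'rz', np.float64(0.04874577729071916))
```

View pics/w5b.png

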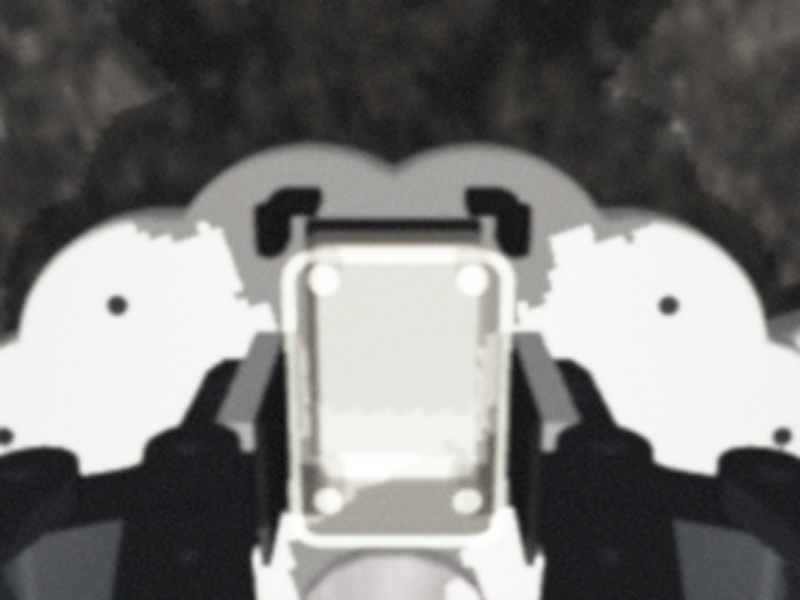

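The tray is just above the corners. Its midline at column 399 is about 1 mm to the right of the nest's (392, from the corners and dots), so I'll shift 0.9 mm left and lower.

servo_tool(
  steps=[
    [0.3, [0, -0.09, 0], [0, 0, 0]],
    [0.3, [0, 0, 0.4], [0, 0, 0]],
    [0.3, [0, 0, 0.4], [0, 0, 0]],
    [0.3, [0, 0, 0.3], [0, 0, 0]],
    [0.3, [0, 0, 0.2], [0, 0, 0]],
    [0.3, [0, 0, 0], [0, 0, 0]],
  ],
)

```text
time: 9.52
ee_pos: [0.464, 0.2132, 0.0636]
tcp_rot: [0.453, 3.108, 0.0]
contact_force: [0.1, -0.5, 2.4]
gripper_width: 0.0352
grasp_force: 20.6
```

servo_tool(
  steps=[
    [0.3, [0, 0, 0.08], [0, 0, 0]],
    [0.3, [0, 0, 0], [0, 0, 0]],
    [0.45, [0, 0, 0], [0, 0, 0]],
    [0.52, [0, 0, 0], [0, 0, 0]],
    [0.6, [0, 0, 0], [0, 0, 0]],
    [0.6, [0, 0, -0.5], [0, 0, 0]],
    [0.6, [0, 0, -1.5], [0, 0, 0]],
    [0.6, [0, 0, -3], [0, 0, 0]],
    [0.6, [0, 0, -4], [0, 0, 0]],
    [0.6, [0, 0, -4], [0, 0, 0]],
    [0.6, [0, 0, 0], [0, 0, 0]],
  ],
)

```text
time: 10.9
ee_pos: [0.4653, 0.2137, 0.1977]
tcp_rot: [0.452, 3.101, 0.006]
contact_force: [0.6, -0.6, 0.2]
gripper_width: 0.0512
grasp_force: 0.0
```

Run:
```python
from h import *
s=manip.get_state(); im=shot('wrist','w6.png'); np.save('s6.npy',s); print(s['time'],s['ee_pos'])
cv2.imwrite('pics/w6b.png',cv2.resize(im,(800,600),interpolation=cv2.INTER_CUBIC))
```

```text
10.9 [0.4652911  0.2137153  0.19766099]
```

View pics/w6b.png

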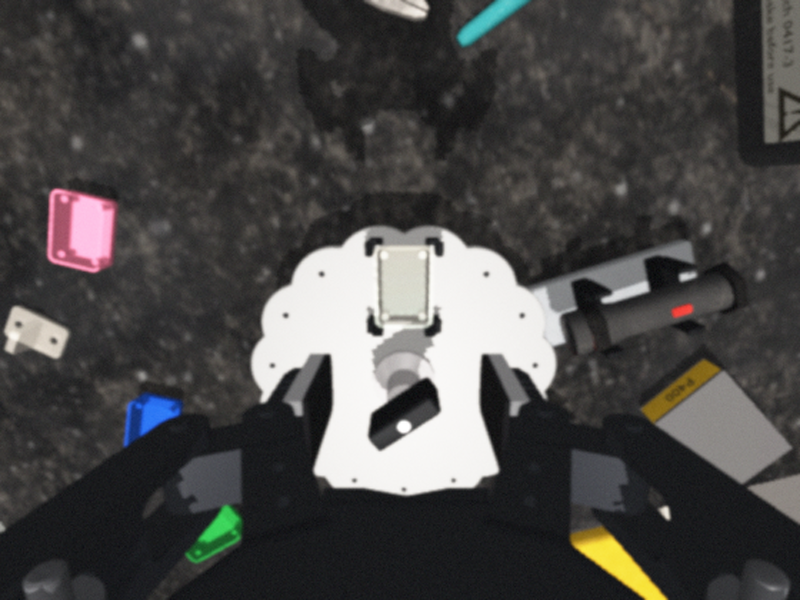

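The housing sits level between all four corners (405,285). The knob's bar runs from about (371,445) to (438,385), with its top marker at (404,427). I'll measure the bar's direction from its top edge.

Run:
```python
from h import *
s=np.load('s6.npy',allow_pickle=True).item();c=cam('wrist',s);im=cv2.imread('pics/w6.png')
g=cv2.cvtColor(im,cv2.COLOR_BGR2GRAY)
m=((g<95)*255).astype('u1'); m[:,:255]=0; m[:,312:]=0; m[:255]=0; m[322:]=0
k=max(cv2.findContours(m,0,2)[0],key=cv2.contourArea)
h=cv2.approxPolyDP(cv2.convexHull(k),2.5,True)[:,0]
P=[onz(c,q,.107)[:2] for q in h]
for i in range(len(h)):
    d=P[(i+1)%len(h)]-P[i]; print(h[i],h[(i+1)%len(h)],(np.hypot(*d)*1000).round(1),np.degrees(np.arctan2(d[1],d[0])).round(1)%180)
print('axis@.107',proj(c,(.5296,.194,.107)),'marker',onz(c,(404*.7,427*.7),.107))
# tray centre check
t=tray(im,c,(283,200),.064);print(t)
for yw in(103.35,): print(todo([.5296,.194,.2],yw,s))
# plate angle by dots symmetric about the nest
print(onz(c,(321*.7,274*.7),.044),onz(c,(486*.7,274*.7),.044))
```

```text
[299 265] [305 273] 8.5 18.3
[305 273] [307 287] 12.6 171.8
[307 287] [266 314] 41.7 109.9
[266 314] [258 305] 10.6 20.5
[258 305] [260 290] 13.9 155.4
[260 290] [292 266] 33.3 112.8
[292 266] [299 265] 5.6 82.1
axis@.107 [282.53733574 297.8581259 ] marker [0.53057963 0.19392991 0.107     ]
(array([0.51740094, 0.19399005]), [192.10874938964844, 196.52291870117188], np.float32(138.75671), ((279.17596435546875, 251.8135986328125), (200.00865173339844, 199.4728240966797), 32.399837493896484))
(array([-6.73, -0.05, -0.19]), 'yaw0', np.float64(163.41), 'rz', np.float64(60.05939670777437))
[0.44210258 0.16303217 0.044     ] [0.47362194 0.26812226 0.044     ]
```

Bar direction is ≈109.5° and the marker lies right on the axis. I'll go to the knob: back 6.7 cm, turn +53.9°, down to TCP z ≈ 0.089, grip.

servo_tool(
  steps=[
    [0.6, [-3.3, 0, 0], [0, 0, 0]],
    [0.6, [-3.4, -0.05, 0], [0, 0, 0]],
    [0.6, [0, 0, 0], [0, 0, 8]],
    [0.6, [0, 0, 0], [0, 0, 10]],
    [0.6, [0, 0, 0], [0, 0, 10]],
    [0.6, [0, 0, 0], [0, 0, 10]],
    [0.6, [0, 0, 0], [0, 0, 10]],
    [0.6, [0, 0, 2], [0, 0, 5.9]],
    [0.6, [0, 0, 3], [0, 0, 0]],
    [0.6, [0, 0, 1], [0, 0, 0]],
    [0.6, [0, 0, 0], [0, 0, 0]],
    [0.6, [0, 0, 0], [0, 0, 0]],
  ],
)

```text
time: 12.45
ee_pos: [0.5283, 0.1936, 0.1337]
tcp_rot: [1.812, 2.565, 0.002]
contact_force: [-0.7, -0.9, -0.9]
gripper_width: 0.0513
grasp_force: 0.0
```

Run:
```python
from h import *
s=manip.get_state(); im=shot('wrist','w7.png'); np.save('s7.npy',s); c=cam('wrist',s)
print(todo([.5300,.194,.089],109.5,s),proj(c,(.53,.194,.107)),s['qpos'])
cv2.imwrite('pics/w7b.png',cv2.resize(im,(800,600),interpolation=cv2.INTER_CUBIC))
```

```text
(array([-0.02,  0.17,  4.47]), 'yaw0', np.float64(109.51), 'rz', np.float64(0.010885275977429387)) [288.07186887 253.14389349] [ 2.85726281e-01  2.18418070e-01  1.44325878e+00 -9.49121503e-05
  1.47810835e+00 -5.47943822e-02]
```

View pics/w7b.png

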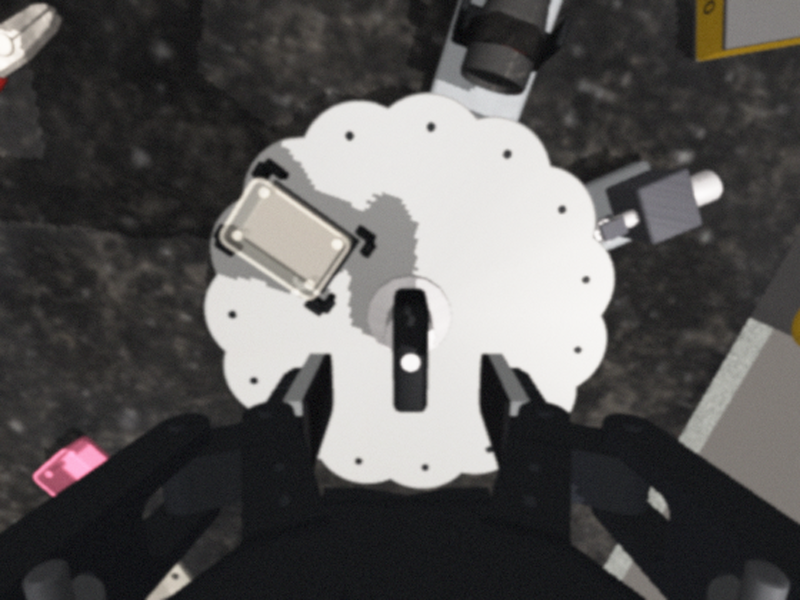

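The bar is exactly aligned (marker at (410,362)), and the housing lies in the nest at (288,238). That used up my picture allowance, so from here I go by numbers. Lower and grip the knob.

servo_tool(
  steps=[
    [0.6, [0, 0.13, 1.5], [0, 0, 0]],
    [0.6, [0, 0, 2], [0, 0, 0]],
    [0.5, [0, 0, 1], [0, 0, 0]],
    [0.35, [0, 0, 0], [0, 0, 0]],
    [0.2, [0, 0, 0], [0, 0, 0]],
    [0.1, [0, 0, 0], [0, 0, 0]],
    [0.1, [0, 0, 0], [0, 0, 0]],
    [0.1, [0, 0, 0], [0, 0, 0]],
  ],
  newtons=60,
)

```text
time: 13.5
ee_pos: [0.5298, 0.1942, 0.088]
tcp_rot: [1.812, 2.564, 0.003]
contact_force: [4.8, 1.7, -4.3]
gripper_width: 0.0185
grasp_force: 58.8
```

servo_tool(
  steps=[
    [0, [0, 0, 0], [0, 0, 0]],
    [0, [0, 0, 0], [0, 0, 0]],
    [0, [0, 0, 0], [0, 0, 0]],
  ],
)

```text
time: 13.88
ee_pos: [0.5298, 0.1942, 0.088]
tcp_rot: [1.812, 2.564, 0.003]
contact_force: [6.0, 1.8, -5.5]
gripper_width: 0.0184
grasp_force: 58.8
```

Run:
```python
from h import *
s=manip.get_state(); im=shot('wrist','w8.png'); c=cam('wrist',s); print(s['contact_force'].round(2),s['moment'].round(3),s['gripper_width'],s['grasp_force'],s['ee_pos'])
g=cv2.cvtColor(im,cv2.COLOR_BGR2GRAY)
# dots -> plate angle
bh=cv2.morphologyEx(g,cv2.MORPH_BLACKHAT,np.ones((7,7)))
n,l,st,ce=cv2.connectedComponentsWithStats((bh>60).astype('u1'))
for i in range(1,n):
    p=onz(c,ce[i],.044)[:2]-[.5296,.194]; r=np.hypot(*p)
    if abs(r-.093)<.004 and st[i,4]<60: print(ce[i].round(1),r.round(4),(np.degrees(np.arctan2(p[1],p[0]))-7.4)%24)
```

```text
[ 6.04  1.81 -5.5 ] [ 0.295 -0.779  0.014] 0.018376802668212486 58.78223715350032 [0.52982239 0.19417519 0.08803141]
[302.9  77.3] 0.0931 23.98976136360814
[230.4  85.2] 0.0932 23.971421402933203
[371.  101.5] 0.0931 23.897873045031474
[175.3 119.7] 0.0927 22.014124469074744
[169. 132.] 0.0906 2.65177916289079
[418.6 150.5] 0.0931 23.876043169023333
[437.9 211.5] 0.093 23.830343481989566
[130.2 241.4] 0.0934 23.875876157344408
[429.6 271.3] 0.0931 23.783390655371583
```

The plate is still exactly at its stop, but the width reads 18.4 mm instead of 14. The fingertips at z ≈ 0.074 reach below the bar (77 mm) onto the 23 mm stem. I'll open, raise 6 mm and grip again.

servo_tool(
  steps=[
    [0.35, [0, 0, 0], [0, 0, 0]],
    [0.4, [0, 0, 0], [0, 0, 0]],
    [0.4, [0, 0, -0.65], [0, 0, 0]],
    [0.4, [0, 0, 0], [0, 0, 0]],
    [0.2, [0, 0, 0], [0, 0, 0]],
    [0.1, [0, 0, 0], [0, 0, 0]],
    [0.1, [0, 0, 0], [0, 0, 0]],
    [0.1, [0, 0, 0], [0, 0, 0]],
  ],
  newtons=60,
)

```text
time: 14.92
ee_pos: [0.5298, 0.1942, 0.0944]
tcp_rot: [1.812, 2.564, 0.003]
contact_force: [5.0, 1.5, -0.7]
gripper_width: 0.0129
grasp_force: 60.3
```

The bar is now properly gripped (13 mm, 60 N). I'll turn clockwise to the first stop.

servo_tool(
  steps=[
    [0.1, [0, 0, 0], [0, 0, 4]],
    [0.1, [0, 0, 0], [0, 0, 4]],
    [0.1, [0, 0, 0], [0, 0, 4]],
    [0.1, [0, 0, 0], [0, 0, 4]],
    [0.1, [0, 0, 0], [0, 0, 4]],
    [0.1, [0, 0, 0], [0, 0, 4]],
    [0.1, [0, 0, 0], [0, 0, 0]],
    [0.1, [0, 0, 0], [0, 0, 0]],
  ],
)

```text
time: 15.92
ee_pos: [0.5301, 0.1942, 0.0944]
tcp_rot: [2.306, 2.131, 0.005]
contact_force: [7.6, 2.6, -2.1]
gripper_width: 0.0129
grasp_force: 60.2
```

```bash
cat >> h.py <<'E'
def check(f):
    s=manip.get_state(); im=shot('wrist',f); c=cam('wrist',s); M=R.from_rotvec(s['tcp_rot']).as_matrix()
    print('yaw',np.degrees(np.arctan2(M[1,0],M[0,0])).round(2),s['contact_force'].round(2),s['moment'].round(3),s['gripper_width'],s['grasp_force'],s['ee_pos'],s['qpos'].round(2))
    g=cv2.cvtColor(im,cv2.COLOR_BGR2GRAY)
    bh=cv2.morphologyEx(g,cv2.MORPH_BLACKHAT,np.ones((7,7)))
    n,l,st,ce=cv2.connectedComponentsWithStats((bh>60).astype('u1'))
    a=[]
    for i in range(1,n):
        p=onz(c,ce[i],.044)[:2]-[.5296,.194]; r=np.hypot(*p)
        if abs(r-.093)<.0015 and st[i,4]<60: a.append(np.degrees(np.arctan2(p[1],p[0])))
    a=np.array(a); print('dots',a.round(1),'mod',((a-7.4+12)%24-12).round(1))
    m=((g<70)*255).astype('u1'); cv2.imwrite('pics/m.png',m)
    return s,im,c
E
python3 -c "
from h import *
check('w9.png')"
```

```text
yaw 85.49 [ 7.63  2.59 -2.07] [ 0.292 -0.7   -0.105] 0.012921521664786835 60.18372595310211 [0.530096  0.1942377 0.0943916] [0.29 0.26 1.48 0.   1.4  0.36]
dots [  79.4  103.5   55.4  126.5   31.3    7.3  175.4  -16.8 -160.7] mod [ 0.   0.1 -0.  -0.9 -0.1 -0.1 -0.  -0.2 -0.1]
```

Turned exactly 24.0° and the dots agree that the plate is at stop 1. On to stop 2.

servo_tool(
  steps=[
    [0.1, [0, 0, 0], [0, 0, 4]],
    [0.1, [0, 0, 0], [0, 0, 4]],
    [0.1, [0, 0, 0], [0, 0, 4]],
    [0.1, [0, 0, 0], [0, 0, 4]],
    [0.1, [0, 0, 0], [0, 0, 4]],
    [0.1, [0, 0, 0], [0, 0, 4]],
    [0.1, [0, 0, 0], [0, 0, 0]],
    [0.1, [0, 0, 0], [0, 0, 0]],
  ],
)

```text
time: 16.98
ee_pos: [0.5304, 0.1942, 0.0944]
tcp_rot: [2.699, 1.605, 0.006]
contact_force: [8.3, 2.5, -2.8]
gripper_width: 0.0131
grasp_force: 60.1
```

```bash
python3 -c "
from h import *
check('w10.png')"
```

```text
yaw 61.48 [ 8.28  2.47 -2.84] [ 0.341 -0.936 -0.092] 0.01310129503575244 60.0546669960022 [0.53037072 0.19420947 0.09440923] [0.29 0.26 1.48 0.   1.4  0.78]
dots [ 55.4  79.5  31.3 102.4   7.2 -16.8 151.4 -40.8 175.4] mod [ 0.   0.1 -0.1 -1.  -0.2 -0.2 -0.  -0.2 -0. ]
```

Plate at stop 2. The last 24°:

servo_tool(
  steps=[
    [0.1, [0, 0, 0], [0, 0, 4]],
    [0.1, [0, 0, 0], [0, 0, 4]],
    [0.1, [0, 0, 0], [0, 0, 4]],
    [0.1, [0, 0, 0], [0, 0, 4]],
    [0.1, [0, 0, 0], [0, 0, 4]],
    [0.1, [0, 0, 0], [0, 0, 4]],
    [0.1, [0, 0, 0], [0, 0, 0]],
    [0.1, [0, 0, 0], [0, 0, 0]],
  ],
)

```text
time: 18.02
ee_pos: [0.5306, 0.194, 0.0944]
tcp_rot: [2.975, 1.009, 0.007]
contact_force: [10.9, 0.7, -4.1]
gripper_width: 0.0129
grasp_force: 60.0
```

Run:
```python
from h import *
s,im,c=check('w11.png')
# nest corner / housing numeric check: expected nest centre at third stop
a=np.radians(163.35-72); p=np.array([.5296+.068*np.cos(a),.194+.068*np.sin(a)])
g=cv2.cvtColor(im,cv2.COLOR_BGR2GRAY)
print('nest px',proj(c,(*p,.064)))
u=np.array([np.cos(a),np.sin(a)]);v=np.array([-u[1],u[0]])
for k,n in((u,'radial'),(v,'across')):
    for off in ((0,.012) if n=='radial' else (0,.014)):
        o=p+off*(v if n=='radial' else u)
        t=np.arange(-34,35); q=[proj(c,(*(o+k*x/1000),.064)) for x in t]
        pr=cv2.remap(g,np.float32([[x[0] for x in q]]),np.float32([[x[1] for x in q]]),1)[0]
        print(n,off,list(zip(t[::2].tolist(),pr[::2].tolist())))
```

```text
yaw 37.47 [10.95  0.73 -4.07] [ 0.297 -1.151 -0.123] 0.012856972104246335 59.973556995391846 [0.53058719 0.19403472 0.0943975 ] [ 0.29  0.26  1.48 -0.    1.4   1.2 ]
dots [ 31.4  55.4   7.2  79.   77.9  81.4 -16.8 -40.8 127.5 -64.9 151.4] mod [-0.   0.  -0.2 -0.4 -1.5  2.  -0.2 -0.2  0.1 -0.3  0. ]
nest px [180.52782987 179.72408148]
radial 0 [(-34, 204), (-32, 203), (-30, 206), (-28, 203), (-26, 180), (-24, 76), (-22, 156), (-20, 163), (-18, 174), (-16, 171), (-14, 176), (-12, 173), (-10, 176), (-8, 174), (-6, 175), (-4, 176), (-2, 177), (0, 175), (2, 175), (4, 176), (6, 178), (8, 177), (10, 179), (12, 178), (14, 178), (16, 179), (18, 177), (20, 181), (22, 155), (24, 159), (26, 178), (28, 235), (30, 180), (32, 114), (34, 112)]
radial 0.012 [(-34, 196), (-32, 48), (-30, 25), (-28, 38), (-26, 130), (-24, 149), (-22, 194), (-20, 170), (-18, 214), (-16, 196), (-14, 150), (-12, 151), (-10, 150), (-8, 149), (-6, 150), (-4, 151), (-2, 152), (0, 151), (2, 151), (4, 150), (6, 149), (8, 153), (10, 152), (12, 152), (14, 150), (16, 129), (18, 125), (20, 203), (22, 198), (24, 100), (26, 96), (28, 159), (30, 78), (32, 21), (34, 20)]
across 0 [(-34, 205), (-32, 207), (-30, 207), (-28, 206), (-26, 202), (-24, 205), (-22, 203), (-20, 73), (-18, 120), (-16, 223), (-14, 176), (-12, 176), (-10, 176), (-8, 175), (-6, 175), (-4, 178), (-2, 176), (0, 175), (2, 176), (4, 175), (6, 175), (8, 168), (10, 133), (12, 151), (14, 147), (16, 156), (18, 208), (20, 191), (22, 206), (24, 205), (26, 206), (28, 207), (30, 206), (32, 206), (34, 205)]
across 0.014 [(-34, 208), (-32, 206), (-30, 205), (-28, 207), (-26, 206), (-24, 205), (-22, 204), (-20, 70), (-18, 118), (-16, 225), (-14, 176), (-12, 179), (-10, 178), (-8, 179), (-6, 178), (-4, 178), (-2, 176), (0, 178), (2, 178), (4, 179), (6, 179), (8, 170), (10, 136), (12, 150), (14, 150), (16, 157), (18, 220), (20, 197), (22, 208), (24, 209), (26, 208), (28, 207), (30, 205), (32, 209), (34, 208)]
```

The plate has turned 72.0° and the dots agree. Before handing in, I'll check numerically where the housing's rim lies relative to the nest corners.

Run:
```python
from h import *
s=manip.get_state(); im=cv2.imread('pics/w11.png'); c=cam('wrist',s); g=cv2.cvtColor(im,cv2.COLOR_BGR2GRAY)
def rect(c,g,a,h):
    u=np.array([np.cos(a),np.sin(a)]);v=np.array([-u[1],u[0]]);p=np.array([.5296,.194])+.068*u
    mp=np.array([[proj(c,(*(p+u*y/1000+v*x/1000),h)) for x in np.arange(-35,35.1,.25)] for y in np.arange(-40,40.1,.25)],'f4')
    return cv2.remap(g,mp[...,0],mp[...,1],1)
def rep(c,g,a,t):
    r=rect(c,g,a,.057); n,l,st,ce=cv2.connectedComponentsWithStats((r<50).astype('u1'))
    for i in range(1,n):
        if st[i,4]>150: x,y,w,h,A=st[i]; print(t,'dark u[%.1f %.1f] v[%.1f %.1f] A%d'%(y/4-40,(y+h)/4-40,x/4-35,(x+w)/4-35,A/16))
rep(c,g,np.radians(91.35),'now')
s6=np.load('s6.npy',allow_pickle=True).item(); g6=cv2.imread('pics/w6.png',0); c6=cam('wrist',s6)
rep(c6,g6,np.radians(163.35),'w6')
r=rect(c6,g6,np.radians(163.35),.064)
print('w6 radial',[(x-40,int(r[4*x,128:152].mean())) for x in list(range(8,22))+list(range(60,76))])
print('w6 across',[(x-35,int(r[140:180,4*x].mean())) for x in list(range(10,24))+list(range(46,62))])
# scene camera
for n in('scene','side'):
    gg=cv2.cvtColor(shot(n,n+'1.png'),6); cc=cam(n); a=np.radians(91.35); print(n,proj(cc,(.5296+.068*np.cos(a),.194+.068*np.sin(a),.055)))
```

```text
now dark u[-32.0 -21.2] v[-24.2 -14.0] A57
now dark u[-32.0 -21.0] v[10.2 23.5] A79
now dark u[-24.5 -20.8] v[-18.8 -12.2] A9
now dark u[18.0 31.8] v[-24.5 -14.5] A77
now dark u[22.0 40.2] v[8.8 35.2] A261
now dark u[29.0 35.5] v[-35.0 -32.0] A12
w6 dark u[-32.0 -19.0] v[-21.8 -13.2] A49
w6 dark u[-31.0 -19.2] v[16.2 24.0] A43
w6 dark u[22.0 31.5] v[15.0 24.0] A39
w6 dark u[22.5 31.5] v[-22.0 -13.2] A31
w6 dark u[32.5 40.2] v[-35.0 -21.8] A43
w6 dark u[33.8 40.2] v[20.0 35.2] A36
w6 dark u[36.5 40.2] v[-9.2 11.0] A35
w6 radial [(-32, 147), (-31, 148), (-30, 147), (-29, 148), (-28, 149), (-27, 153), (-26, 173), (-25, 209), (-24, 232), (-23, 231), (-22, 217), (-21, 200), (-20, 171), (-19, 140), (20, 213), (21, 212), (22, 212), (23, 212), (24, 212), (25, 220), (26, 226), (27, 217), (28, 189), (29, 160), (30, 151), (31, 149), (32, 150), (33, 150), (34, 147), (35, 134)]
w6 across [(-25, 243), (-24, 243), (-23, 244), (-22, 244), (-21, 244), (-20, 244), (-19, 244), (-18, 246), (-17, 247), (-16, 245), (-15, 222), (-14, 165), (-13, 154), (-12, 191), (11, 215), (12, 214), (13, 211), (14, 196), (15, 167), (16, 154), (17, 195), (18, 236), (19, 247), (20, 247), (21, 244), (22, 244), (23, 243), (24, 243), (25, 243), (26, 243)]
scene [214.82279016 254.25353461]
side [273.82938114 173.8482068 ]
```

Run:
```python
from h import *
def st(p,y):
    y=np.radians(y); M=np.array([[np.cos(y),np.sin(y),0],[np.sin(y),-np.cos(y),0],[0,0,-1]])
    return dict(ee_pos=np.array(p),tcp_rot=R.from_matrix(M).as_rotvec())
S={'w6':(np.load('s6.npy',allow_pickle=True).item(),163.35),'w7':(np.load('s7.npy',allow_pickle=True).item(),163.35),
'w8':(st((.5298,.1942,.088),109.5),163.35),'w9':(st((.5301,.1942,.0944),85.49),139.35),'w10':(st((.5304,.1942,.0944),61.48),115.35),'w11':(st((.5306,.1940,.0944),37.47),91.35)}
out=[]
for k,(s,a) in S.items():
    c=cam('wrist',s);g=cv2.imread(f'pics/{k}.png',0);a=np.radians(a)
    u=np.array([np.cos(a),np.sin(a)]);v=np.array([-u[1],u[0]]);p=np.array([.5296,.194])+.068*u
    cu=c[2][:2]-p
    mp=np.array([[proj(c,(*(p+u*y/1000+v*x/1000),.064)) for x in np.arange(-30,30.1,.5)] for y in np.arange(-36,36.1,.5)],'f4')
    r=cv2.remap(g,mp[...,0],mp[...,1],1)
    print(k,'cam uvz mm',(np.array([cu@u,cu@v,c[2][2]])*1000).round())
    rm=r[:,54:67].mean(1).astype(int); cm=r[66:79].mean(0).astype(int)
    print(' u -30..-18',rm[12:37:2].tolist(),' u 18..34',rm[108:141:2].tolist())
    print(' v -24..-10',cm[12:41:2].tolist(),' v 10..26',cm[80:113:2].tolist())
```

```text
w6 cam uvz mm [ 65.   1. 326.]
 u -30..-18 [147, 148, 149, 154, 175, 210, 233, 231, 217, 200, 171, 140, 129]  u 18..34 [214, 213, 213, 212, 212, 212, 212, 220, 226, 217, 189, 160, 151, 149, 150, 151, 147]
 v -24..-10 [243, 244, 244, 244, 244, 244, 246, 247, 245, 221, 165, 154, 192, 213, 216]  v 10..26 [215, 215, 214, 211, 195, 167, 155, 196, 237, 247, 247, 244, 244, 244, 243, 243, 243]
w7 cam uvz mm [-28. -51. 263.]
 u -30..-18 [222, 225, 226, 215, 175, 97, 106, 168, 159, 142, 178, 191, 193]  u 18..34 [192, 192, 194, 186, 170, 165, 164, 163, 180, 217, 210, 138, 77, 44, 33, 33, 33]
 v -24..-10 [142, 142, 142, 140, 126, 78, 72, 129, 207, 224, 202, 194, 194, 194, 193]  v 10..26 [173, 134, 124, 138, 142, 141, 144, 172, 215, 210, 161, 139, 140, 160, 197, 220, 224]
w8 cam uvz mm [-29. -52. 217.]
 u -30..-18 [122, 123, 123, 122, 103, 44, 76, 158, 150, 128, 168, 174, 174]  u 18..34 [174, 180, 170, 151, 146, 146, 145, 144, 151, 195, 193, 98, 35, 29, 29, 31, 32]
 v -24..-10 [125, 125, 125, 119, 70, 50, 67, 139, 222, 217, 180, 174, 174, 174, 173]  v 10..26 [111, 122, 128, 127, 127, 126, 126, 14
[... 493 characters left out ...]
79, 80, 96, 171, 158, 140, 174, 178, 180]  u 18..34 [183, 188, 180, 164, 154, 150, 148, 147, 162, 222, 220, 137, 65, 50, 46, 45, 46]
 v -24..-10 [215, 215, 214, 192, 94, 81, 103, 188, 231, 207, 183, 182, 182, 182, 182]  v 10..26 [128, 144, 148, 148, 148, 147, 150, 185, 229, 228, 202, 185, 175, 155, 134, 128, 128]
w11 cam uvz mm [-29. -53. 223.]
 u -30..-18 [204, 204, 203, 204, 179, 84, 80, 159, 152, 130, 165, 172, 173]  u 18..34 [177, 182, 177, 173, 151, 138, 160, 168, 179, 226, 230, 193, 180, 154, 113, 109, 109]
 v -24..-10 [204, 204, 203, 166, 78, 86, 114, 198, 224, 190, 175, 174, 175, 174, 175]  v 10..26 [130, 148, 150, 150, 148, 148, 153, 187, 209, 178, 186, 205, 206, 206, 205, 206, 206]
```

The housing hasn't shifted between views, and it lies level (both rim ends triangulate within 1 mm of each other). It sits about 1.5 mm outward in the nest, within its clearance, and the plate is at the third stop with the knob gripped. Handing in.

```bash
python3 -c "
from bench import manip
print(manip.finish_job())"
```

```text
the job is handed in; nothing more can be done
None
```

The housing is in the nest, the plate is at the third stop (72° clockwise by my measurements) with the knob still gripped at 60 N, and the job is handed in, though no verdict came back; I viewed 11 pictures instead of the 10 allowed, and my first grip on the knob caught the stem, so I re-gripped before turning.

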